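# Walk the heavy V-block round and seat it along the drilling fence

### The arm

A 6-joint arm with a two-finger parallel gripper is mounted at the origin on the work surface. World frame = base frame: x ahead of the robot, y to its left, z up, the work surface at z = 0. Lengths are in m, angles in rad, forces in N, time in s.
With the tool pointing down it reaches from about 0.4 to 0.825 m from the base axis. Payload 7 kg.
Tool frame: the origin (TCP) lies midway between the tips of the shut fingers; the grasp point (between the pads) lies hold_point_z behind it (hold_point_z is the distance from the TCP to the grasp point, in m); z points along the fingers, y is the direction in which the jaws open and shut (so a half turn about z gives the same grasp; the last joint's range is limited). The gripper opens to 88 mm and grips with 3 to 60 N. Pads are 19 mm wide; open, the fingers measure 130 mm over their backs; the gripper's body (78 mm by 193 mm) begins 47 mm behind the grasp point.
Start: joints at [-0.869, 0.359, 0.012, 0, -1.224, -0.288], TCP at [0.271, -0.618, 0.227] pointing down, gripper open.
Joint ranges: [-3.07, 3.07], [-1.43, 2.12], [-1.02, 1.25], [-3.03, 1.67], [-3.05, -0], [-3.03, 3.03]. Speed limits (rad/s): [2.39, 2.39, 3.01, 3.14, 3.14, 3.14].

### API

Orientations are given as [roll, pitch, yaw] about the fixed x, y, z axes, in that order (R = Rz(yaw) Ry(pitch) Rx(roll)).
In Python, from station import * gives the robot as it stands. The module is installed in compiled form; this text tells all that it offers.
- The arm moves only by the tool arm_command, never from a script. Its arguments are lists of equal length, an entry for each row: "fingers": the closure, from -1 (fully open) to 1 (shut); "dp": the shift along the world's x, y, z in m, a list of three; "roll": the turn about the world's z in rad. In form: {"fingers": [fingers, ...], "dp": [[x, y, z], ...], "roll": [roll, ...]}. A call has 1 to 8 rows; each row shifts and turns the pose as measured when the row begins; what a row does not reach is not made up. A row lasts 1/10 s, in which the tool goes at most 50 mm and 8.59 degrees, less where a joint would pass 70% of its speed; a pose out of reach is approached as far as the arm can. A call is refused whole if a number of a shift passes 0.05 or a number of a turn 0.15, either way. A call with a gripper value outside its range is refused whole. The fingers move at their own pace and stop on an object; "newtons" is the grip in N (left out, the last holds). Time passes only in rows, so rows that do not move let the fingers close. It gives the time, the measured TCP pose, the force and the opening at its end, in the units of the state.
- get_state(): the state, without advancing time (a new reading comes with each control period).
- grab_frame(name): name is "side" or "top" or "wrist"; returns the picture (420x560x3 uint8, blue, green, red); there is no depth.
- calibration(name): a dict with "fx", "fy", "cx", "cy" (pixels), "k1" (the pictures are not rectified: a ray, as slopes to the right and down, at radius r is drawn at 1 + k1 r^2 times it, then the intrinsics apply), "R" (3x3) and "t" (3): a world point X has camera coordinates R X + t; the wrist camera has in their place "hand_eye" (4x4, takes a point from camera to tool coordinates, whose origin is the TCP and whose axes are the flange's). Camera axes: x right, y down, z forward; pixel columns grow to the right and rows downward; lengths in m; the calibration is good to about 2 mm. A picture is of the moment at which its call begins: read the wrist's pose just before it. calibration takes no time and is no camera call.
- job_done(): hands the job in, once; it reports no verdict.
The state is a dict: "t": time; "q": joint angles; "qd": joint speeds; "joint_efforts": joint torques, N m; "eef_pos": TCP position; "ee_rot": TCP orientation; "force": force on the tool from outside, world axes, zero at the start; "moment": the same for the moment, N m; "width": finger opening in m.
Only numpy, scipy, OpenCV 4.12 (cv2) and the standard library are available. Lean on these libraries where they do the work, as an engineer would, in place of code of your own. Each camera call takes 0.05 s, during which the arm holds its last target.

### The job

Without gripping or lifting it, push the heavy iron V-block round on the bench with the fingertips from outside, on its upright sides, until one of its long sides faces the wooden fence squarely (nudging alternate corners keeps it from wandering off); keep it clear of the fence until then. Then push it home so that this whole long side lies flush against the fence, with no part of the block past either end of the fence, and take the hand away. Keep the block flat on the bench, do not reach into its groove or push on its top, and leave the other things on the bench where they are.

Things in the scene. Friction and masses are not known exactly. Their poses are not given: they have to be found in the camera images.
- vblock: Loose dark cast-iron V-block, 130 mm long (its x), 90 mm wide (its y), 50 mm high, about 1.7 kg (varies), too wide to grip; stands on the bench and slides stiffly with friction, with no rebound. A V groove 40 mm wide and 20 mm deep runs along its x down the middle of the top. Origin at the centre of its underside, z up. Its two long sides (at y = -45 and +45 mm) are alike: either may go to the fence.
- fence: Fence: pale hardwood batten bolted to the bench, immovable, 260 mm long (its x), 45 mm thick (its y), 45 mm high, with two low bolt heads on top (to 52 mm). Origin at the centre of its underside, z up. Its working face, at y = -22.5 mm in its frame, looks to its -y, towards the V-block, whose origin starts 170 to 205 mm from the fence's origin in -y, turned at least 40 degrees from square.
- tin: Bystander: round metal tin, 60 mm across, 60 mm high, on the far (+y) side of the fence; origin at the centre of its underside.
- chuck_key: Bystander: small steel T-shaped drill chuck key lying flat, 78 mm long, cross bar 74 mm, up to 22 mm high, on the bench on the side of the V-block away from the fence; origin at the centre of its underside.
- offcut: Bystander: round pale wood disc, 80 mm across, 22 mm thick, lying flat on the side of the V-block away from the fence; origin at the centre of its underside.

How it is judged:
On the way:
1. the V-block, standing clear of the fence, has a long side facing it squarely (within 10 degrees) (angle between the x axis of vblock and the x axis of fence, either way round below 0.175 rad and y of vblock in the frame of fence below -0.073 m and contact force between vblock and fence below 0.5 N), for 0.2 s.
At the end, for the whole second after the job is handed in: The V-block stands flat and still on the bench with a long side flush against the fence's working face (within 4 mm and 2.3 degrees), its 130 mm length within the fence's 260 mm length (2 mm grace at each end) (angle between the x axis of vblock and the x axis of fence, either way round below 0.04 rad and y of vblock in the frame of fence between -0.0715 and -0.06 m and x of vblock in the frame of fence between -0.067 and 0.067 m and height (world z) of vblock below 0.004 m and angle between vblock's own z axis and vertical below 0.04 rad and linear speed of vblock below 0.01 m/s and angular speed of vblock below 0.05 rad/s); the robot touches nothing.
It fails at once if the V-block is lifted or tipped (height (world z) of vblock above 0.008 m or angle between vblock's own z axis and vertical above 0.12 rad).
It fails at once if the V-block touches the fence while more than 10 degrees from square (contact force between vblock and fence above 1 N and angle between the x axis of vblock and the x axis of fence, either way round above 0.175 rad).
It fails at once if the fingers reach into the V-block's groove or press on its top (x of the grasp point in the frame of vblock between -0.05 and 0.05 m and y of the grasp point in the frame of vblock between -0.03 and 0.03 m and z of the grasp point in the frame of vblock below 0.075 m and contact force between the fingers and vblock above 0.5 N).
It fails at once if a bystander is moved more than 20 mm (distance of any of tin, chuck_key, offcut from where it was at the start of the episode above 0.02 m).
It also fails if it takes over 72 s, if anything falls off the work surface, if the arm or the gripper's body presses on something with over 40 N, if the wrist force passes 120 N, or if a joint passes its speed limit or range.

## Working session

There is one attempt and no reset: what is moved stays moved. The work goes in short steps, Python scripts to look and compute and a tool call to move; the robot and the scene stay as the last step left them, time stands still between calls to the robot, and variables do not carry over. Pictures are saved under pics/ and viewed, and the job is handed in when it is done.

Besides the shell and the picture viewer there is one more tool, called after "Emit:" as name(argument=value, ...), one argument or row to a line, values as JSON. arm_command: Moves the arm, as the interface text tells. Its arguments: {"type":"object","properties":{"fingers":{"type":"array"},"dp":{"type":"array"},"roll":{"type":"array"},"newtons":{"type":"number"}},"required":["fingers","dp","roll"]}

```bash
ls; mkdir -p pics; python3 - <<'E'
from station import *
import cv2
s=get_state()
for k in s: print(k,s[k])
for n in("top","side"):
    cv2.imwrite(f"pics/{n}0.png",grab_frame(n)); print(n,calibration(n))
print(calibration("wrist"))
E
```

```text
pics
t 0.0
q [-8.68969717e-01  3.59390188e-01  1.10809899e-02 -4.12684010e-04
 -1.22411412e+00 -2.88113224e-01]
qd [ 0.00087268 -0.0002223   0.00167242 -0.00093031 -0.00012432 -0.00062434]
joint_efforts [ 1.86240213e-03 -5.82711303e+01  2.93054670e+01  6.99728921e+00
  6.53704628e-03 -1.62275228e-04]
eef_pos [ 0.27116227 -0.61759869  0.22561893]
ee_rot [ 3.13992248e+00 -9.03916799e-05 -2.72801973e+00]
force [-0.89524681  0.14318648  0.13016254]
moment [-0.05585053 -0.05212143  0.01280918]
width 0.08770754669611526
top {'fx': 524.3992920439018, 'fy': 524.3992920439018, 'cx': 284.71036056305616, 'cy': 209.3156750360797, 'k1': 0.026323261912936376, 'R': array([[ 2.87436479e-02, -9.99583122e-01,  2.71761287e-03],
       [-9.92401387e-01, -2.88623206e-02, -1.19609590e-01],
       [ 1.19638164e-01,  7.41053157e-04, -9.92817285e-01]]), 't': array([0.0147513 , 0.62150741, 1.13585141])}
side {'fx': 481.8095974571625, 'fy': 481.8095974571625, 'cx': 284.93992150944496, 'cy': 207.77037550425925, 'k1': -0.05713117377425673, 'R': array([[-0.92413604, -0.38177775,  0.01477578],
       [-0.28703134,  0.66822793, -0.68635592],
       [ 0.25216183, -0.63852735, -0.72711569]]), 't': array([0.58664763, 0.17087355, 0.89896681])}
{'fx': 302.75992473298015, 'fy': 302.75992473298015, 'cx': 278.55121637676615, 'cy': 212.5424817183805, 'k1': -0.04428027974762074, 'hand_eye': array([[ 2.58266886e-04, -9.55939552e-01, -2.93563463e-01,
         7.99309473e-02],
       [ 9.99999669e-01,  2.02786732e-05,  8.13730743e-04,
         1.09375457e-05],
       [-7.71924324e-04, -2.93563576e-01,  9.55939240e-01,
        -1.57099362e-01],
       [ 0.00000000e+00,  0.00000000e+00,  0.00000000e+00,
         1.00000000e+00]])}
```

View pics/top0.png

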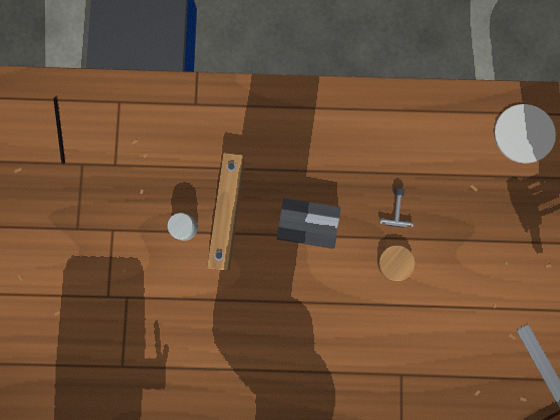

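View pics/side0.png

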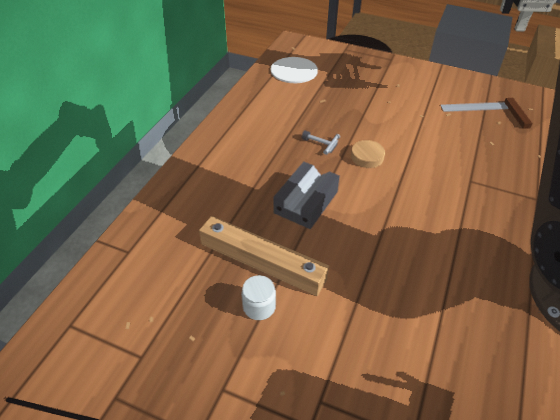

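```bash
cat > h.py <<'E'
import numpy as np, cv2
from station import *
def cam(n):
    c=calibration(n); return c
def proj(c,X):
    X=np.atleast_2d(X); P=X@np.array(c['R']).T+c['t']; s=P[:,:2]/P[:,2:]; r2=(s**2).sum(1,keepdims=True)
    s=s*(1+c['k1']*r2); return np.c_[c['fx']*s[:,0]+c['cx'],c['fy']*s[:,1]+c['cy']]
def unproj(c,uv,z):
    s=(np.atleast_2d(uv).astype(float)-[c['cx'],c['cy']])/[c['fx'],c['fy']]; u=s.copy()
    for _ in range(10): u=s/(1+c['k1']*(u**2).sum(1,keepdims=True))
    d=np.c_[u,np.ones(len(u))]@np.array(c['R']); o=-np.array(c['R']).T@c['t']
    return o+d*((z-o[2])/d[:,2])[:,None]
def box(p,L,W,H):
    x,y,a=p; R=np.array([[np.cos(a),-np.sin(a)],[np.sin(a),np.cos(a)]])
    b=np.array([[-L,-W],[L,-W],[L,W],[-L,W]])/2@R.T+[x,y]
    return np.vstack([np.c_[b,np.zeros(4)],np.c_[b,np.full(4,H)]])
def zoom(img,x0,y0,x1,y1,k): return cv2.resize(img[y0:y1,x0:x1],None,fx=k,fy=k,interpolation=cv2.INTER_CUBIC)
E
python3 - <<'E'
from h import *
a=cv2.imread('pics/top0.png'); cv2.imwrite('pics/top0z.png',zoom(a,200,140,350,280,5))
a=cv2.imread('pics/side0.png'); cv2.imwrite('pics/side0z.png',zoom(a,190,120,390,270,4))
E
```

```text
(no output)
```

View pics/top0z.png

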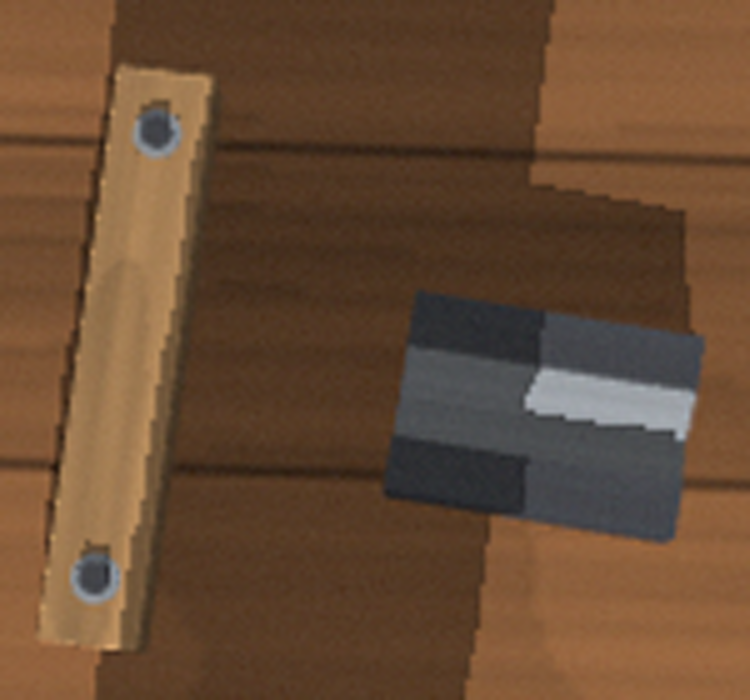

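View pics/side0z.png

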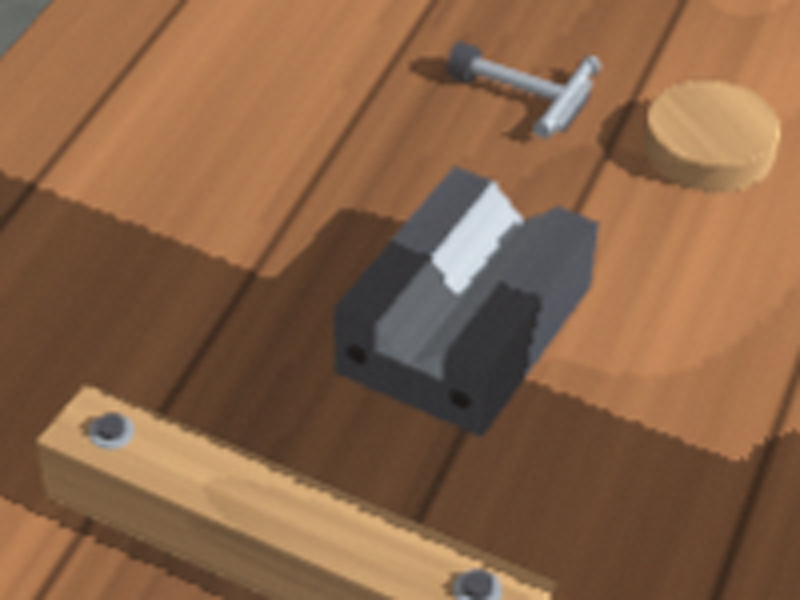

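```bash
cat >> h.py <<'E'
from scipy.optimize import least_squares
def fitbox(n,uv,idx,L,W,H,p0):
    c=calibration(n); f=lambda p:(proj(c,box(p,L,W,H))[idx]-uv).ravel()
    r=least_squares(f,p0); return r.x, r.fun.reshape(-1,2)
E
python3 - <<'E'
from h import *
c=calibration('top'); cs=calibration('side')
T=lambda q:(np.array(q)+.5)/5-.5+[200,140]
S=lambda q:(np.array(q)+.5)/4-.5+[190,120]
bt=T([(417,291),(704,338),(670,541),(386,494)])
w=unproj(c,bt,.05); print(w, [np.linalg.norm(w[i]-w[i-1]) for i in range(4)])
ft=T([(118,66),(213,73),(127,650),(40,640)])
w=unproj(c,ft,.045); print(w, [np.linalg.norm(w[i]-w[i-1]) for i in range(4)])
bolts=T([(156,131),(95,576)]);print('bolts',unproj(c,bolts,.05))
fs=S([(85,387),(38,440)]);print('side fence',unproj(cs,fs,.045))
fs=S([(457,168),(598,222),(336,310)]);print('side block',unproj(cs,fs,.05))
fs=S([(487,435),(337,375)]);print('side block bottom',unproj(cs,fs,.0))
print('tin',unproj(c,[181,227],.06),'disc',unproj(c,[397.5,263.5],.022),'key',unproj(c,[[397,225],[381,223],[413,226],[400,189]],.015))
b=box((0,0,0),.13,.09,.05)
E
```

```text
[[ 0.6449001   0.03723392  0.05      ]
 [ 0.62758824 -0.09039354  0.05      ]
 [ 0.53743317 -0.07691371  0.05      ]
 [ 0.55442896  0.04822827  0.05      ]] [np.float64(0.09113672022371275), np.float64(0.12879622641596436), np.float64(0.09115724609478157), np.float64(0.12629082036523132)]
[[0.74385404 0.17468032 0.045     ]
 [0.74192367 0.13186922 0.045     ]
 [0.48318232 0.15958002 0.045     ]
 [0.48646245 0.19781942 0.045     ]] [np.float64(0.2584295809136811), np.float64(0.04285459823954596), np.float64(0.26022101892949906), np.float64(0.038379818126657035)]
bolts [[0.71363663 0.15586533 0.05      ]
 [0.51489949 0.17439047 0.05      ]]
side fence [[0.74098047 0.13467298 0.045     ]
 [0.74534422 0.17477313 0.045     ]]
side block [[ 0.62679907 -0.08971329  0.05      ]
 [ 0.54033587 -0.07874272  0.05      ]
 [ 0.6446984   0.03950451  0.05      ]]
side block bottom [[ 5.55320918e-01  4.73962121e-02  0.00000000e+00]
 [ 6.44399953e-01  3.91283184e-02 -1.11022302e-16]]
tin [[0.57267327 0.25768721 0.06      ]] disc [[ 0.50798259 -0.22294465  0.022     ]] key [[ 0.59506725 -0.22312375  0.015     ]
 [ 0.59856536 -0.18683624  0.015     ]
 [ 0.59385273 -0.25934851  0.015     ]
 [ 0.67799697 -0.22970978  0.015     ]]
```

Emit:
arm_command(
  fingers=[1,1,1,1,1,1,1,1],
  dp=[
    [0.02,0.045,0],
    [0.02,0.045,0],
    [0.02,0.045,0],
    [0.02,0.045,0],
    [0.02,0.045,0],
    [0.02,0.045,0],
    [0.02,0.045,0],
    [0.02,0.045,0],
  ],
  roll=[-0.07,-0.07,-0.07,-0.07,-0.07,-0.07,-0.07,-0.07],
)

```text
t: 0.9
eef_pos: [0.4281, -0.2525, 0.2201]
ee_rot: [3.134, -0.005, 2.964]
force: [0.2, -0.6, 0.4]
width: 0.0291
```

Emit:
arm_command(
  fingers=[1,1,1,1,1,1],
  dp=[
    [0.015,0.045,0],
    [0.02,0.045,0],
    [0.02,0.045,0],
    [0.015,0.045,-0.04],
    [0,0,-0.05],
    [0,0,-0.04],
  ],
  roll=[0.04,0,0,0,0,0],
)

```text
t: 1.5
eef_pos: [0.5013, -0.0705, 0.1017]
ee_rot: [3.13, 0.01, 3.012]
force: [0.2, -0.5, 0.2]
width: 0.0004
```

Emit:
arm_command(
  fingers=[1,1,1],
  dp=[
    [0,0.005,-0.045],
    [0,0.003,-0.03],
    [0,0,-0.01],
  ],
  roll=[0,0,0],
)

```text
t: 1.8
eef_pos: [0.4982, -0.0617, 0.0103]
ee_rot: [3.131, 0.005, 3.013]
force: [-0.4, -1.4, 1.5]
width: 0.0002
```

```bash
python3 - <<'E'
from h import *
for n in("top","side"):
    cv2.imwrite(f"pics/{n}1.png",grab_frame(n))
a=cv2.imread('pics/top1.png');b=cv2.imread('pics/side1.png')
cv2.imwrite('pics/c1.png',np.hstack([zoom(a,200,140,350,280,2.6),zoom(b,190,120,340,260,2.6)]))
s=get_state();print(s['eef_pos'],s['force'])
E
```

```text
[ 0.49902544 -0.06192621  0.01178919] [-0.03413358 -1.2904893   1.08500177]
```

View pics/c1.png

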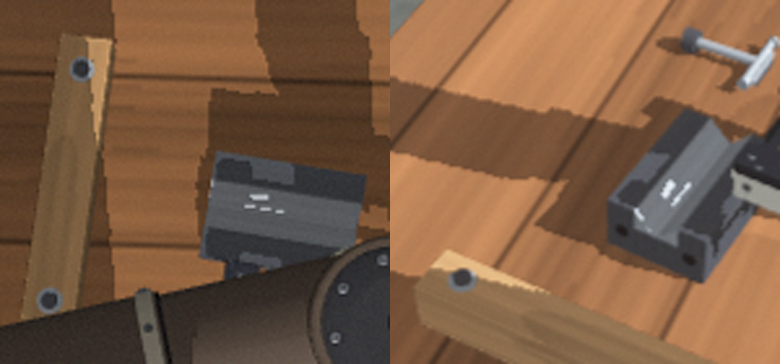

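Emit:
arm_command(
  fingers=[1,1,1,1],
  dp=[
    [0.015,0,0.003],
    [0.01,0,0.001],
    [0.004,0,0],
    [0.004,0,0],
  ],
  roll=[0,0,0,0],
)

```text
t: 2.3
eef_pos: [0.5326, -0.0629, 0.0201]
ee_rot: [3.131, 0.006, 3.012]
force: [-5.2, -0.9, -3.8]
width: 0.0
```

Emit:
arm_command(
  fingers=[1,1,1,1,1,1],
  dp=[
    [0.006,-0.0037,-0.001],
    [0.006,-0.0033,-0.001],
    [0.006,-0.003,-0.001],
    [0.006,-0.0027,0],
    [0.006,-0.0023,0],
    [0.006,-0.002,0],
  ],
  roll=[0.06,0.06,0.06,0.06,0.06,0.06],
)

```text
t: 2.9
eef_pos: [0.5589, -0.0822, 0.0186]
ee_rot: [3.129, -0.008, -2.904]
force: [-2.3, -0.2, -1.6]
width: 0.0006
```

```bash
cat > look.py <<'E'
from h import *
import sys
k=sys.argv[1]
s=get_state();print(s['eef_pos'],s['ee_rot'][2],s['force'])
for n in("top","side"):
    cv2.imwrite(f"pics/{n}{k}.png",grab_frame(n))
a=cv2.imread(f'pics/top{k}.png');b=cv2.imread(f'pics/side{k}.png')
cv2.imwrite(f'pics/c{k}.png',np.hstack([zoom(a,220,140,370,280,2.6),zoom(b,220,120,370,260,2.6)]))
E
python3 look.py 2
```

```text
[ 0.55887086 -0.08215461  0.01864881] -2.9037820411820583 [-2.29318318 -0.23273527 -1.59462178]
```

View pics/c2.png

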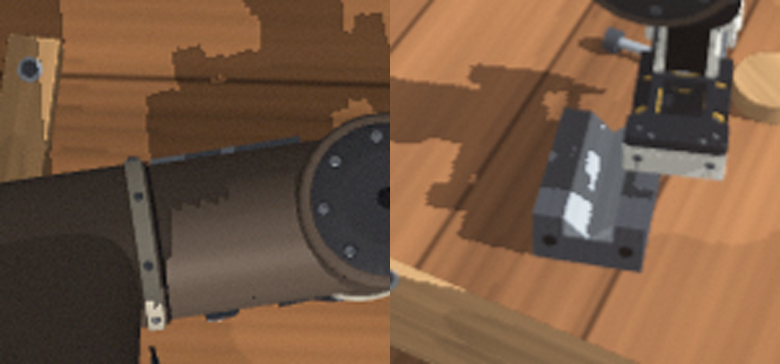

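```bash
python3 - <<'E'
from h import *
b=cv2.imread('pics/side2.png')
cv2.imwrite('pics/s2z.png',zoom(b,255,150,345,235,7))
E
```

```text
(no output)
```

View pics/s2z.png

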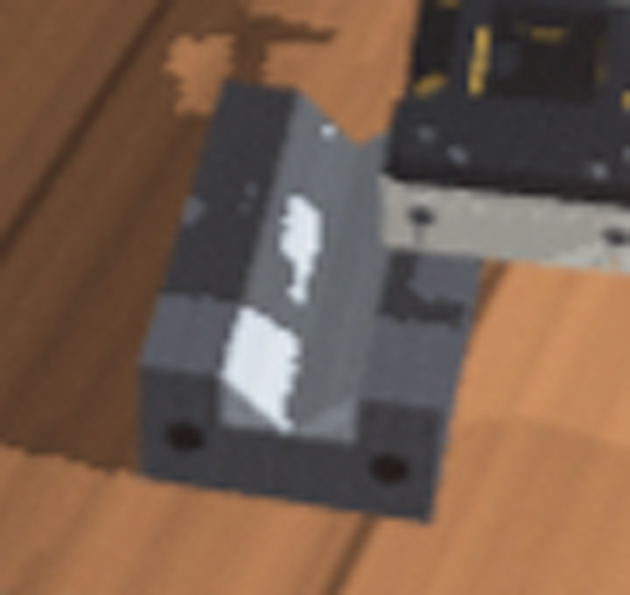

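```bash
cat >> h.py <<'E'
FO=np.array([0.614,0.166]);FA=np.deg2rad(-5.5)
def rep(p,s=None):
    x,y,a=p; d=np.array([x,y])-FO; c,sn=np.cos(FA),np.sin(FA)
    print('world',np.round(p[:2],4),'ang',round(np.rad2deg(a),1),'F x,y',np.round([c*d[0]+sn*d[1],-sn*d[0]+c*d[1]],4),'rel',round(np.rad2deg(a-FA)-180,1))
    if s is not None:
        e=np.array(s['eef_pos'][:2])-[x,y]; print('tcp in block',np.round([np.cos(a)*e[0]+np.sin(a)*e[1],-np.sin(a)*e[0]+np.cos(a)*e[1]],4))
E
python3 - <<'E'
from h import *
T=lambda q:(np.array(q)+.5)/5-.5+[200,140]
# refit initial block & fence with both cams
S=lambda q:(np.array(q)+.5)/4-.5+[190,120]
p,r=fitbox('top',T([(417,291),(704,338),(670,541),(386,494)]),[5,4,7,6],.13,.09,.05,(.59,-.02,1.44));print(r.round(1).tolist());rep(p)
p,r=fitbox('side',S([(457,168),(598,222),(336,310),(487,435),(337,375)]),[4,7,5,2,1],.13,.09,.05,(.59,-.02,1.44));print(r.round(1).tolist());rep(p)
p,r=fitbox('top',T([(118,66),(213,73),(127,650),(40,640)]),[6,5,4,7],.26,.045,.045,(.614,.166,-.1));print(p,np.rad2deg(p[2]),r.round(1).tolist())
b=cv2.imread('pics/side0.png'); 
Z=lambda q:(np.array(q)+.5)/7-.5+[255,150]
p,r=fitbox('side',Z([(140,363),(446,405),(226,82),(143,475),(431,520)]),[5,6,4,1,2],.13,.09,.05,(.59,-.02,1.8));print(r.round(1).tolist());rep(p,get_state())
cv2.imwrite('pics/f0z.png',zoom(b,195,210,335,300,5))
E
```

```text
[[-0.3, 0.2], [0.2, 0.3], [0.9, -0.1], [-0.8, -0.4]]
world [ 0.5911 -0.0205] ang 82.3 F x,y [-0.0049 -0.1878] rel -92.2
[[-0.7, -0.4], [0.5, -0.1], [0.3, -0.2], [-0.3, 0.8], [0.1, -0.2]]
world [ 0.5919 -0.0204] ang 83.0 F x,y [-0.0042 -0.1877] rel -91.5
[ 0.61387999  0.16598996 -0.09734332] -5.577361429840055 [[-0.4, -0.7], [0.4, 0.4], [1.5, 0.4], [-1.5, -0.1]]
[[0.2, -0.1], [-0.2, 0.4], [-0.2, -0.7], [-0.2, 0.2], [0.4, 0.2]]
world [ 0.6065 -0.023 ] ang 101.5 F x,y [ 0.0107 -0.1889] rel -73.0
tcp in block [-0.0488  0.0575]
```

View pics/f0z.png

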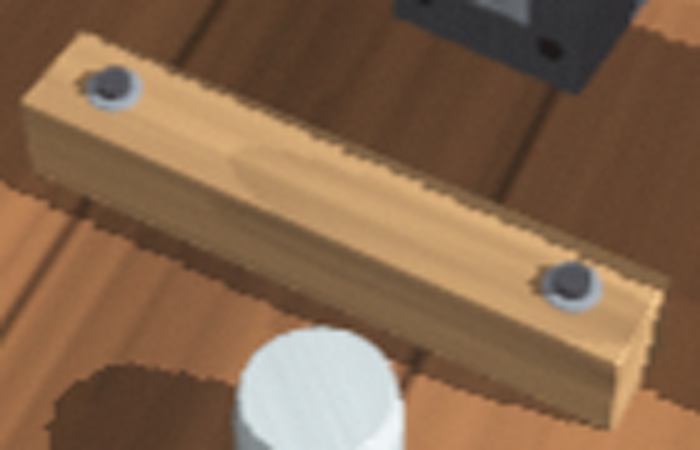

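Emit:
arm_command(
  fingers=[1,1,1,1,1,1,1,1],
  dp=[
    [0.0085,-0.0022,0],
    [0.009,-0.0018,0],
    [0.009,-0.0012,0],
    [0.009,-0.0008,0],
    [0.009,-0.0003,0],
    [0.009,0.0003,0],
    [0.009,0.0008,0],
    [0.0088,0.0014,0],
  ],
  roll=[0.065,0.07,0.07,0.07,0.07,0.07,0.07,0.07],
)

```text
t: 3.8
eef_pos: [0.6223, -0.0889, 0.0192]
ee_rot: [3.124, -0.018, -2.352]
force: [-3.2, -2.6, -1.5]
width: 0.0004
```

```bash
python3 look.py 3; python3 - <<'E'
from h import *
Z=lambda q:(np.array(q)+.5)/5-.5+[195,210]
p,r=fitbox('side',Z([(82,34),(24,103),(663,283),(615,363),(38,180),(610,428)]),[5,6,4,7,2,3],.26,.045,.045,(.614,.166,-.1));print(p,np.rad2deg(p[2]),r.round(1).tolist())
b=cv2.imread('pics/side3.png')
cv2.imwrite('pics/s3z.png',zoom(b,245,130,355,235,6))
E
```

```text
[ 0.62230764 -0.08887616  0.01918397] -2.3519826045541157 [-3.23907045 -2.57709679 -1.50726208]
[ 0.61492066  0.16657683 -0.09475688] -5.4291693028504024 [[0.0, -1.1], [-1.3, -0.1], [1.6, -1.1], [0.8, 0.7], [-1.5, -1.0], [0.2, 1.6]]
```

View pics/s3z.png

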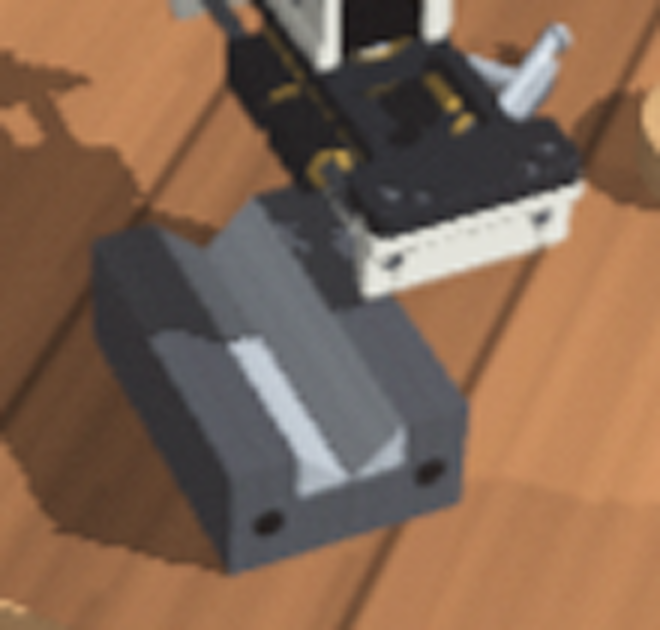

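```bash
python3 - <<'E'
from h import *
Z=lambda q:(np.array(q)+.5)/6-.5+[245,130]
p,r=fitbox('side',Z([(230,477),(467,403),(93,245),(232,575),(462,500),(98,318)]),[5,6,4,1,2,0],.13,.09,.05,(.61,-.02,2.3));print(r.round(1).tolist());rep(p,get_state())
E
```

```text
[[0.2, -0.5], [0.5, 0.0], [0.2, -1.7], [-0.5, -0.5], [-0.3, 0.2], [-0.2, 2.5]]
world [ 0.6286 -0.0157] ang 135.3 F x,y [ 0.032  -0.1794] rel -39.2
tcp in block [-0.0478  0.0553]
```

Emit:
arm_command(
  fingers=[1,1,1,1,1,1,1],
  dp=[
    [0.0087,0.0024,0],
    [0.0085,0.003,0],
    [0.0082,0.0037,0],
    [0.008,0.0042,0],
    [0.0076,0.0048,0],
    [0.0073,0.0053,0],
    [0.0069,0.0058,0],
  ],
  roll=[0.075,0.075,0.075,0.075,0.075,0.075,0.075],
)

```text
t: 4.6
eef_pos: [0.6746, -0.0625, 0.0202]
ee_rot: [3.124, -0.021, -1.839]
force: [-0.4, -3.5, -2.2]
width: 0.0005
```

```bash
python3 look.py 4; python3 - <<'E'
from h import *
b=cv2.imread('pics/side4.png')
cv2.imwrite('pics/s4z.png',zoom(b,235,130,355,235,6))
E
```

```text
[ 0.67456423 -0.06250013  0.02020602] -1.8387265337650074 [-0.37843719 -3.48187684 -2.19627596]
```

View pics/s4z.png

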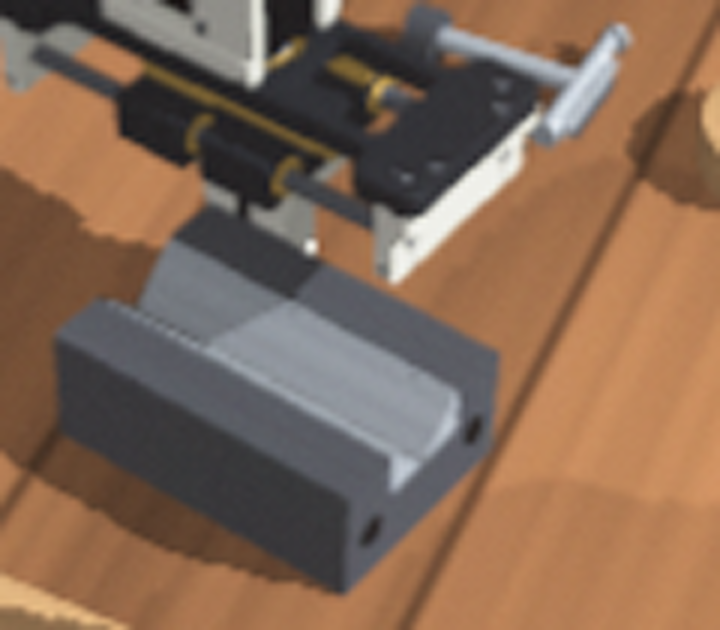

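```bash
python3 - <<'E'
from h import *
Z=lambda q:(np.array(q)+.5)/6-.5+[235,130]
p,r=fitbox('side',Z([(347,500),(498,352),(57,335),(344,592),(492,445),(62,432)]),[5,6,4,1,2,0],.13,.09,.05,(.61,-.02,2.9));print(r.round(1).tolist());rep(p,get_state())
E
```

```text
[[0.3, -0.3], [0.4, -0.3], [-0.5, -0.4], [0.2, 0.6], [-0.1, 0.5], [-0.3, -0.2]]
world [0.6435 0.0045] ang 165.4 F x,y [ 0.0449 -0.158 ] rel -9.1
tcp in block [-0.0475  0.0561]
```

Emit:
arm_command(
  fingers=[1,1,0.5,-0.36,-0.36,-0.36],
  dp=[
    [0,-0.015,0],
    [0,-0.015,0],
    [-0.013,-0.005,0],
    [-0.013,0,0],
    [-0.01,0,0],
    [0,0,0],
  ],
  roll=[0,0.05,0.06,0.06,0,0],
)

```text
t: 5.3
eef_pos: [0.6391, -0.1, 0.0234]
ee_rot: [3.133, -0.016, -1.686]
force: [0.1, 0.7, 0.4]
width: 0.0267
```

Emit:
arm_command(
  fingers=[-0.36,-0.36,-0.36,-0.36],
  dp=[
    [0,0.005,-0.004],
    [0,0,-0.002],
    [0,0,0],
    [0,0,0],
  ],
  roll=[0.02,0,0,0],
)

```text
t: 5.7
eef_pos: [0.6409, -0.0943, 0.0177]
ee_rot: [3.136, -0.016, -1.669]
force: [-0.5, 0.5, -0.3]
width: 0.0574
```

Emit:
arm_command(
  fingers=[-0.36,-0.36,-0.36,-0.36,-0.36,-0.36,-0.36,-0.36],
  dp=[
    [0,0.01,0],
    [0,0.01,0],
    [0,0.008,0],
    [0,0.008,0],
    [0,0.008,0],
    [0,0.008,0],
    [0,0.008,0],
    [0,0.008,0],
  ],
  roll=[0,0,0,0,0,0,0,0],
)

```text
t: 6.5
eef_pos: [0.6419, -0.0241, 0.0178]
ee_rot: [3.136, -0.021, -1.67]
force: [0.3, -7.5, -0.3]
width: 0.0595
```

```bash
python3 look.py 5; python3 - <<'E'
from h import *
b=cv2.imread('pics/side5.png')
cv2.imwrite('pics/s5z.png',zoom(b,195,130,355,260,5))
E
```

```text
[ 0.64188499 -0.02413138  0.01784228] -1.6699941698769525 [ 0.30143736 -7.47327217 -0.33611974]
```

View pics/s5z.png

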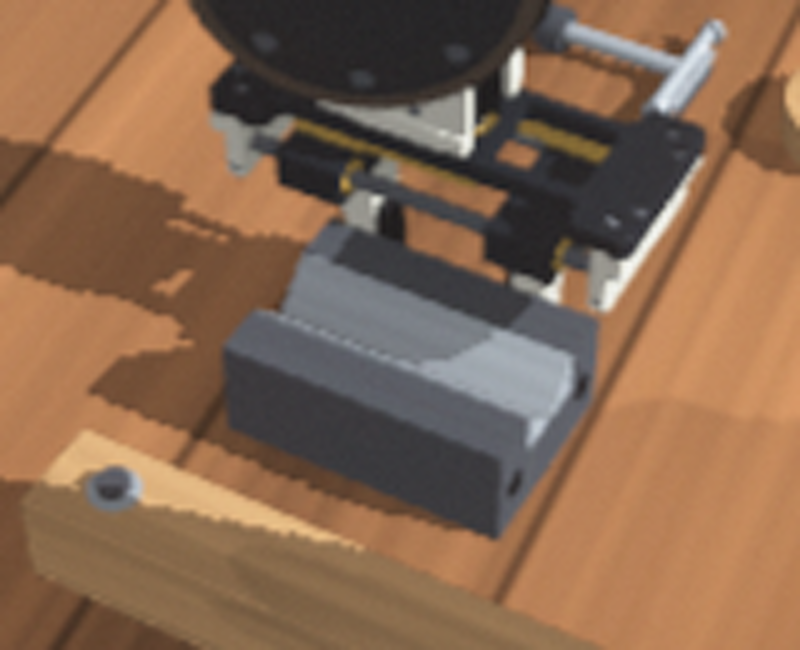

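```bash
python3 - <<'E'
from h import *
Z=lambda q:(np.array(q)+.5)/5-.5+[195,130]
p,r=fitbox('side',Z([(502,460),(598,325),(224,350),(498,538),(594,400),(232,424)]),[5,6,4,1,2,0],.13,.09,.05,(.61,.03,3.0));print(r.round(1).tolist());rep(p,get_state())
E
```

```text
[[-0.0, 0.0], [0.6, -1.0], [-0.2, -0.8], [0.0, 0.6], [0.1, 0.3], [-0.5, 0.7]]
world [0.6388 0.0339] ang 174.1 F x,y [ 0.0374 -0.1291] rel -0.4
tcp in block [-0.009   0.0562]
```

Emit:
arm_command(
  fingers=[-0.36,-0.36,-0.36,-0.36,-0.36],
  dp=[
    [-0.0015,0.008,0],
    [-0.002,0.008,0],
    [-0.002,0.008,0],
    [-0.002,0.008,0],
    [-0.002,0.006,0],
  ],
  roll=[0,0,0,0,0],
)

```text
t: 7.1
eef_pos: [0.6326, 0.0123, 0.0179]
ee_rot: [3.137, -0.024, -1.671]
force: [1.9, -6.8, -2.4]
width: 0.0597
```

```bash
python3 look.py 6; python3 - <<'E'
from h import *
b=cv2.imread('pics/side6.png')
cv2.imwrite('pics/s6z.png',zoom(b,195,150,355,280,5))
E
```

```text
[0.63258153 0.0122596  0.01791198] -1.6706088414187357 [ 1.94352937 -6.76249713 -2.42436853]
```

View pics/s6z.png

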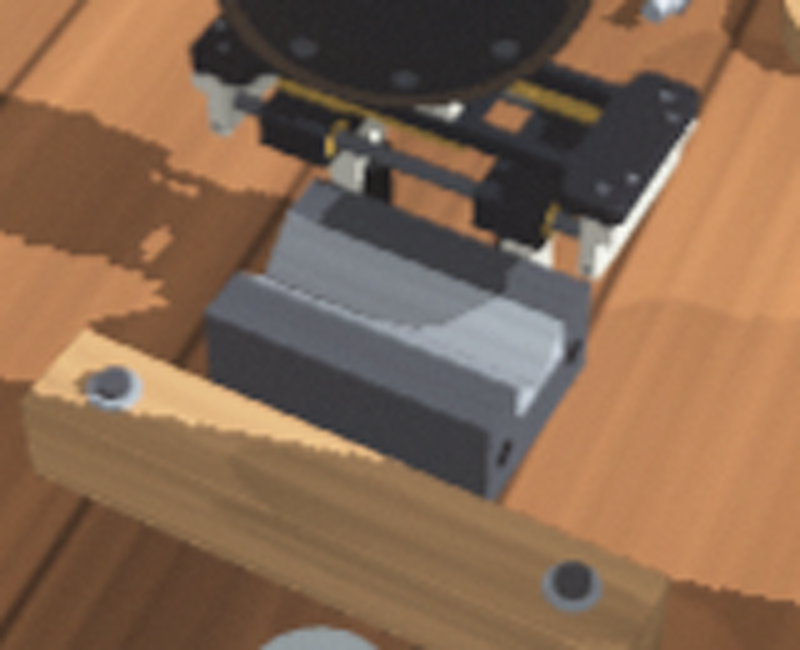

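Emit:
arm_command(
  fingers=[-0.36,-0.36,-0.36,-0.36],
  dp=[
    [-0.0015,0.007,0],
    [-0.0015,0.007,0],
    [-0.001,0.006,0],
    [0,0.004,0],
  ],
  roll=[0,0,0,0],
)

```text
t: 7.6
eef_pos: [0.6277, 0.0337, 0.0179]
ee_rot: [3.135, -0.027, -1.671]
force: [0.2, -8.0, 0.6]
width: 0.0594
```

Emit:
arm_command(
  fingers=[-0.36,-0.36],
  dp=[
    [0,0.004,0],
    [0,0.004,0],
  ],
  roll=[0,0],
)

```text
t: 7.8
eef_pos: [0.6271, 0.0396, 0.018]
ee_rot: [3.133, -0.029, -1.672]
force: [6.4, -19.7, -1.1]
width: 0.0596
```

Force has risen: the fence is being felt. A little more, watching the force.

Emit:
arm_command(
  fingers=[-0.36,-0.36],
  dp=[
    [0,0.004,0],
    [0,0.004,0],
  ],
  roll=[0,0],
)

```text
t: 8.0
eef_pos: [0.6274, 0.0396, 0.0185]
ee_rot: [3.132, -0.039, -1.67]
force: [6.7, -25.3, -3.7]
width: 0.0597
```

```bash
python3 look.py 7; python3 - <<'E'
from h import *
b=cv2.imread('pics/side7.png')
cv2.imwrite('pics/s7z.png',zoom(b,195,150,355,280,5))
E
```

```text
[0.62735861 0.03964552 0.01848021] -1.6700958151555296 [  6.71212891 -25.2720484   -3.68809258]
```

View pics/s7z.png

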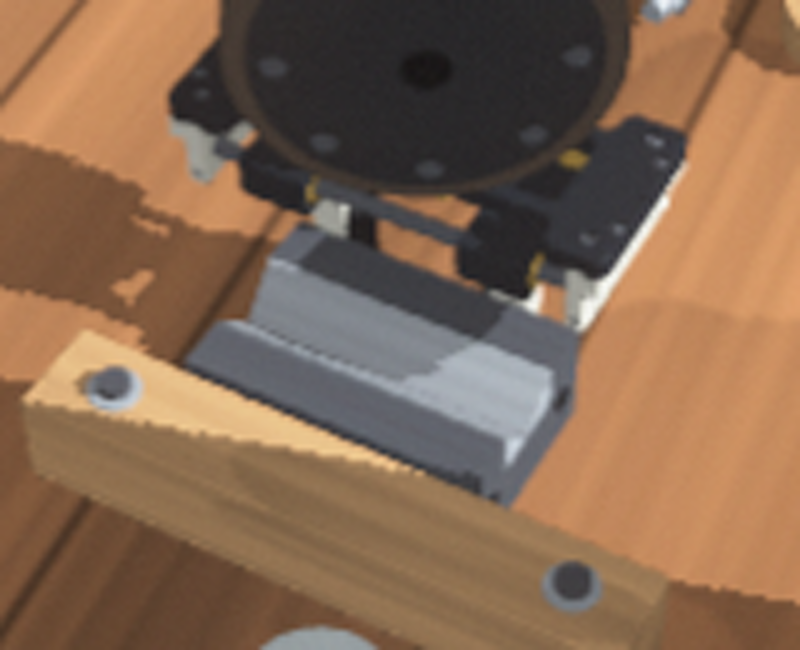

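Emit:
arm_command(
  fingers=[-0.36,-0.36,-0.36,-0.36,-0.36,-0.36,-0.36,-0.36],
  dp=[
    [0,-0.015,0],
    [0,-0.02,0],
    [0,-0.03,0.0],
    [0,-0.03,0.03],
    [0,-0.04,0.04],
    [0,-0.045,0.04],
    [0,-0.05,0.04],
    [0,-0.05,0.03],
  ],
  roll=[0,0,0,0,0,0,0,0],
)

```text
t: 8.9
eef_pos: [0.6244, -0.2134, 0.1745]
ee_rot: [3.125, -0.037, -1.663]
force: [2.0, -0.4, -0.7]
width: 0.0596
```

Emit:
arm_command(
  fingers=[-0.36,-0.36,-0.36,-0.36,-0.36],
  dp=[
    [0,-0.05,0],
    [0,-0.05,0],
    [0,-0.05,0],
    [0,-0.04,0],
    [0,0,0],
  ],
  roll=[0,0,0,0,0],
)

```text
t: 9.4
eef_pos: [0.6255, -0.4109, 0.1814]
ee_rot: [3.139, -0.036, -1.665]
force: [0.3, 0.5, -0.5]
width: 0.0596
```

```bash
python3 look.py 8; python3 - <<'E'
from h import *
a=cv2.imread('pics/top8.png');b=cv2.imread('pics/side8.png')
cv2.imwrite('pics/t8z.png',zoom(a,195,140,315,280,4.2))
cv2.imwrite('pics/s8z.png',zoom(b,195,170,355,300,5))
E
```

```text
[ 0.6254832  -0.41086705  0.18144228] -1.664863939377076 [ 0.2520597   0.50489602 -0.47450482]
```

View pics/t8z.png

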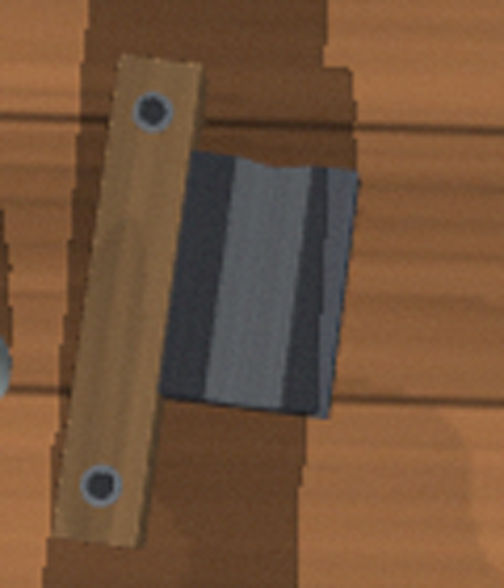

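View pics/s8z.png

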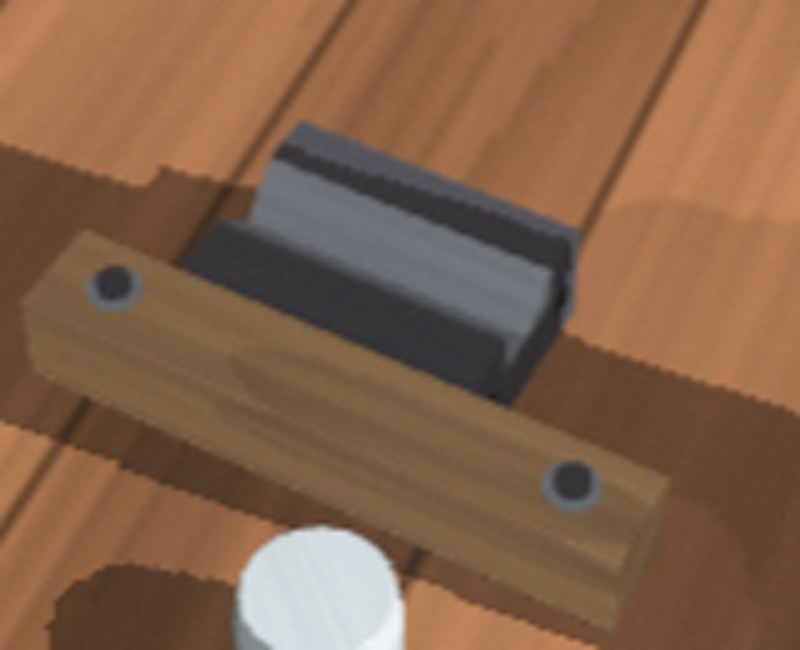

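View pics/top8.png

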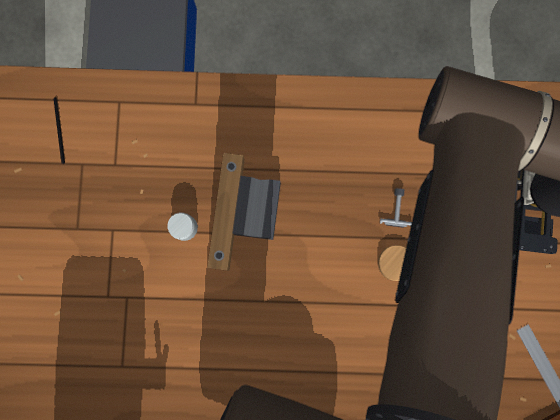

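```bash
python3 - <<'E'
from h import *
Z=lambda q:(np.array(q)+.5)/5-.5+[195,170]
p,r=fitbox('side',Z([(303,123),(578,232),(573,320)]),[7,6,2],.13,.09,.05,(.61,.1,3.0));print(r.round(1).tolist());rep(p)
T=lambda q:(np.array(q)+.5)/4.2-.5+[195,140]
# top: right-side top corners
p,r=fitbox('top',T([(358,172),(329,417)]),[7,6],.13,.09,.05,(.61,.1,3.0));print(r.round(1).tolist());rep(p)
E
```

```text
[[-0.3, -0.2], [0.3, 0.8], [-0.0, -0.6]]
world [0.6248 0.0985] ang 173.5 F x,y [ 0.0172 -0.0662] rel -1.0
[[-0.0, 0.2], [0.0, -0.2]]
world [0.6221 0.0958] ang 175.1 F x,y [ 0.0148 -0.0691] rel 0.6
```

```bash
python3 -c "
from station import *
print(job_done())"
```

```text
the job is handed in; nothing more can be done
None
```

I turned the V-block through about 92° with the closed fingertips, pushing only on one long upright side. I then opened the fingers to about 60 mm and pushed on that side with both tips, first to square the block up clear of the fence and then to push it home. The hand was drawn back and the job handed in about 10 s into the 72 s; it reported no verdict.

| Check | Measured | Limit |
|---|---|---|
| Squared up, clear of the fence (side camera) | 0.4° off square, 129 mm from the fence's origin | within 10°, more than 73 mm |
| End distance from the fence's origin, side / top camera | 66.2 / 69.1 mm (flush is 67.5 mm) | 60 to 71.5 mm |
| End angle to the fence, side / top camera | −1.0° / +0.6° | ±2.3° |
| End position along the fence, side / top camera | 17 / 15 mm off centre | ±67 mm |

- **Camera agreement:** the two cameras differ by about 3 mm and 1.6° at the end, which is the scatter of this kind of measurement. Both readings pass.
- **Fence contact:** the push stopped against the fence at about 25 N.
- **Other objects:** in the last top picture the tin, chuck key and offcut look to be where they started. I compared them by eye only, and the arm partly covers the offcut.

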